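# Swing the ware board in beside the kiln shelf

## Task

The wooden ware board, with a soft brick weighting one end, has been swung out from the kiln shelf lying flat on the bench. Push it sideways near its free end so that it pivots about the weighted end, sliding flat on the bench, until its long side lies along the shelf's long edge with little or no gap, ready for pots to be moved straight across. Keep the brick standing where it is, as the pivot, without touching it, and do not shove the loaded shelf out of place.

Things in the scene. Friction and masses are not known exactly. Their poses are not given: they have to be found in the camera images.
- ware_board: Pale wooden board, 320 x 90 x 16 mm, 0.3 kg, loose, flat on the bench. Origin: mid-width on the underside, under the brick, 65 mm from the weighted end; the board runs 255 mm on along its -x to the free end (dark hole), z up. Pushed sideways near the free end (about 3 N) it pivots roughly about this origin. Starts swung out 22 to 43 degrees from the shelf's -y side, clear ground between them.
- ware_board_free_end (a point): Middle of the width at the board's very free end, on the underside (board frame x = -0.255, y = 0, z = 0).
- kiln_shelf: Cream ceramic slab, 300 x 160 x 14 mm, 1.5 kg, lying loose; mug, tile and short post stand on it. Origin: underside of the corner nearest the robot on the board's side; the slab runs 300 mm along its +x (away from the robot within 15 degrees) and 160 mm along +y. The edge meant: the long one at y = 0. The brick is just past its far end; turned parallel about it, the board leaves an 8 to 16 mm gap.
- soft_brick: Cream soft brick, 64 x 115 x 110 mm tall, about 0.7 kg, standing loose on the board, its 115 mm side along the board, central on the width, over the board's origin to within 2 mm. Origin: centre of its underside.
Mind the look-alikes: they are no part of the job. What is shaped like the soft_brick but turquoise is not meant.

How it is judged (in metres and radians):
At the end, for the whole second after the job is handed in: Board at rest, flat, within 10 degrees of parallel to the shelf edge facing it; gap at most 20 mm at the free end, 40 mm by the brick; board under the brick within 30 mm of its start; shelf corner within 15 mm of its start; brick upright, within 17 mm of its place on the board (angle between the x axis of ware_board and the x axis of kiln_shelf, either way round below 0.175 rad and y of ware_board_free_end in the frame of kiln_shelf between -0.065 and -0.035 m and y of ware_board in the frame of kiln_shelf between -0.085 and -0.035 m and distance of ware_board from where it was at the start of the episode below 0.03 m and distance of kiln_shelf from where it was at the start of the episode below 0.015 m and height (world z) of ware_board_free_end below 0.008 m and angle between ware_board's own z axis and vertical below 0.05 rad and horizontal distance between soft_brick and ware_board below 0.017 m and angle between soft_brick's own z axis and vertical below 0.1 rad and linear speed of ware_board below 0.01 m/s and angular speed of ware_board below 0.05 rad/s); the robot touches nothing.
It fails at once if the board's free end is lifted off the bench by more than 15 mm (height (world z) of ware_board_free_end above 0.015 m).
It fails at once if the robot touches the brick (contact force between any of the fingers, the arm and soft_brick above 0.5 N).
It also fails if it takes over 40 s, if anything falls off the work surface, if the arm or the gripper's body presses on something with over 40 N, if the wrist force passes 120 N, or if a joint passes its speed limit or range.

## Robot

A 6-joint arm with a two-finger parallel gripper is mounted at the origin on a cart in front of the work surface, level with it; the furniture and walls round the work are solid. World frame = base frame: x ahead of the robot, y to its left, z up, the work surface at z = 0. Lengths are in m, angles in degrees, forces in N, time in s.
With the tool pointing down it reaches from about 0.35 to 0.875 m from the base axis. Payload 4.2 kg.
Tool frame: the origin (TCP) lies at the very end of the fingers, on their centre line; the grasp point (between the pads) lies 19 mm behind it; z points along the fingers, y is the line along which they close (so a half turn about z gives the same grasp; the last joint's range is limited). The gripper opens to 87 mm and grips with 3 to 60 N. Pads are 19 mm wide; open, the fingers measure 117 mm over their backs; the gripper's body (75 mm by 190 mm) begins 51 mm behind the grasp point.
Start: joints at [-48.381, 22.042, 0.453, 0, -68.411, -14.817], TCP at [0.282, -0.558, 0.223] pointing down, gripper open.
Joint ranges: [-179.83, 179.83], [-69.29, 118.12], [-61.27, 80.66], [-181.25, 117.63], [-171.15, -9.14], [-177.46, 177.46]. Speed limits (degrees/s): [159.86, 159.86, 180, 180, 180, 180].

## Interface

Orientations are given as [roll, pitch, yaw] about the fixed x, y, z axes, in that order (R = Rz(yaw) Ry(pitch) Rx(roll)).
In Python, from workcell import get_state, imaging, job_done gives the robot as it stands.
- The arm moves only by the shell command python3 -m crank 'ROWS'. ROWS is JSON, a list of rows, each a list of 7 numbers: the opening in per cent of the stroke, from 0 (shut) to 100 (fully open), then the shift along the world's x, y, z in mm, then the turn, a rotation vector about the world's x, y, z in degrees. A call has 1 to 8 rows; each row is the pose to reach, as a shift and turn from the pose commanded when the call began; what a row does not reach only later rows make up. A row lasts 1/12 s, in which the tool goes at most 41.7 mm and 7.16 degrees, less where a joint would pass 70% of its speed; a pose out of reach is approached as far as the arm can. A call with a gripper value outside its range is refused whole. The fingers move at their own pace and stop on an object; the grip force is fixed at half the most. Time passes only in rows, so rows that repeat a pose let the fingers close. It gives the time, the measured TCP pose, the force, the opening and the grip force at its end, in the units of the state.
- get_state(): the state, without advancing time (a new reading comes with each control period).
- imaging.capture(name): name is "side" or "top" or "wrist"; returns a dict with "image" (480x640x3 uint8, red, green, blue), "fx", "fy", "cx", "cy" (pixels), "rvec" (rotation vector, rad) and "tvec" (3), from world to camera coordinates, as OpenCV has them; the wrist camera has in their place "mount" (4x4, takes a point from camera to tool coordinates, whose origin is the TCP and whose axes are the flange's). Camera axes: x right, y down, z forward; pixel columns grow to the right and rows downward; lengths in m; the calibration is good to about 2 mm. A picture is of the moment at which its call begins: read the wrist's pose just before it. There is no depth.
- job_done(): hands the job in; it is judged then, once.
The state is a dict: "t": time; "qpos": joint angles; "dq": joint speeds; "effort": joint torques, N m; "tcp_pos": TCP position; "ee_rot": TCP orientation; "force": force on the tool from outside, world axes, zero at the start; "ft_torque": the same for the moment, N m; "finger_gap": finger opening in m; "gripper_force": force on a finger pad.
Only numpy, scipy, OpenCV 4.12 (cv2) and the standard library are available. Lean on these libraries where they do the work, as an engineer would, in place of code of your own. Each camera call takes 0.05 s, during which the arm holds its last target. There are 200 camera calls.

## Working session

There is one attempt and no reset: what is moved stays moved. The work goes in short steps, Python scripts to look and compute and a shell command to move; the robot and the scene stay as the last step left them, time stands still between calls to the robot, and variables do not carry over. Pictures are saved under pics/ and viewed, at most 10 in all, crops included, and the job is handed in when it is done.

```bash
mkdir -p pics; python3 - <<'E'
from workcell import get_state, imaging
import cv2,pickle
s=get_state();print(s)
for n in("top","side"):
    c=imaging.capture(n);pickle.dump(c,open(n+".pkl","wb"));cv2.imwrite(f"pics/{n}0.png",c["image"][:,:,::-1])
    print(n,c["fx"],c["cx"],c["cy"],c["rvec"],c["tvec"])
E
```

```text
{'t': 0.0, 'qpos': array([-4.83796344e+01,  2.20929348e+01,  3.78517070e-01, -2.92682078e-02,
       -6.84112647e+01, -1.48158570e+01]), 'dq': array([ 0.03375021,  0.09359376,  0.15024239, -0.01091481,  0.0428323 ,
        0.0779733 ]), 'effort': array([ 5.13484576e-05, -3.90662026e+01,  1.87405854e+01,  4.22001421e+00,
        1.09003848e-02, -2.03626182e-04]), 'tcp_pos': array([ 0.28157527, -0.55729279,  0.22142737]), 'ee_rot': array([ 1.79871540e+02, -5.85202239e-03, -1.53206284e+02]), 'force': array([0.97652271, 0.01433763, 0.28380255]), 'ft_torque': array([ 0.00640204, -0.00721556, -0.03081175]), 'gripper_force': 0.0, 'finger_gap': 0.08695892680845325}
top 467.38535099391873 322.03816542577357 244.86362618469656 [ 2.17684868 -2.18275038  0.10450791] [-0.16001191  0.53217537  0.84332411]
side 537.685741781144 324.90390546566255 236.81713032215862 [ 0.1107001   2.61500041 -1.68053102] [0.54273563 0.07881094 0.78488612]
```

View pics/top0.png

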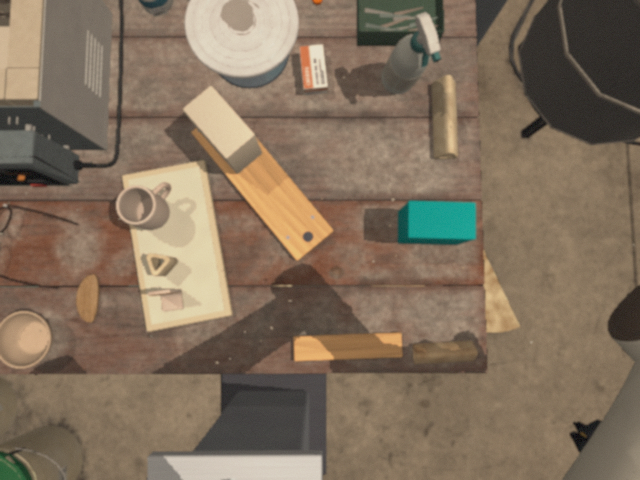

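View pics/side0.png

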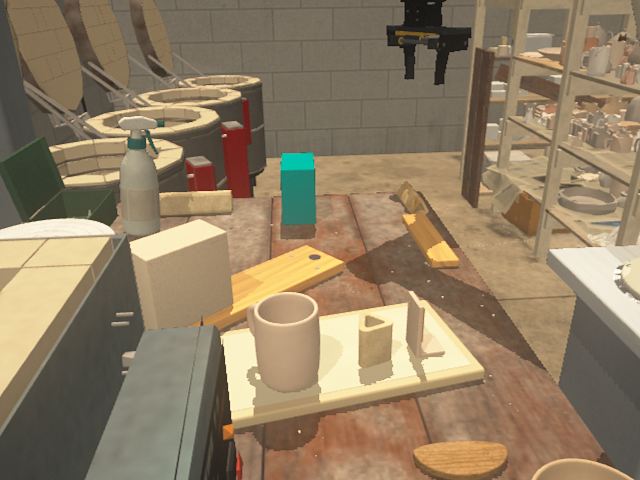

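The top view shows the shelf's top corners at about (231,315), (205,161), (122,177) and (148,331). The board's free end has corners at about (332,231) and (298,260), with its hole at (308,237). The brick's top spans (184,103) to (258,150). The turquoise block is the decoy.

```bash
cat > h.py <<'E'
import numpy as np,cv2,pickle
from scipy.optimize import least_squares
def dep(c,p,z):
    R=cv2.Rodrigues(np.array(c["rvec"],float))[0];t=np.array(c["tvec"]).ravel();o=-R.T@t
    d=R.T@np.array([(p[0]-c["cx"])/c["fx"],(p[1]-c["cy"])/c["fy"],1]);return o+d*(z-o[2])/d[2]
def fit(P,Q):
    P=np.array(P,float);Q=np.array(Q)[:,:2]
    f=lambda v:(P@np.array([[np.cos(v[2]),np.sin(v[2])],[-np.sin(v[2]),np.cos(v[2])]])+v[:2]-Q).ravel()
    r=min((least_squares(f,[*Q[0],a]) for a in(0,1.5,3,-1.5)),key=lambda r:r.cost);return r.x,np.abs(r.fun).max()
E
python3 - <<'E'
from h import *
c=pickle.load(open("top.pkl","rb"))
g=cv2.cvtColor(c["image"],cv2.COLOR_RGB2GRAY)
def sub(p,z): 
    q=cv2.cornerSubPix(g,np.array([p],np.float32).reshape(-1,1,2),(4,4),(-1,-1),(3,30,.01)).reshape(2);print(p,q.round(1));return dep(c,q,z)
S=[sub(p,.014) for p in[(231,315),(205,161),(122,177),(148,331)]]
print("shelf",fit([(0,0),(.3,0),(.3,.16),(0,.16)],S),np.round(S,3))
F=[sub(p,.016) for p in[(332,231),(298,260)]]
B=[sub(p,.126) for p in[(213,87),(184,104),(232,165),(261,147)]]
print("F",np.round(F,3),"B",np.round(B,3),np.mean(B,0))
k=[(-.0575,.032),(-.0575,-.032),(.0575,-.032),(.0575,.032)]
print("brick",fit([(.0575,-.032),(.0575,.032),(-.0575,.032),(-.0575,-.032)],B))
# left edge (toward shelf) pixels
for p in [(298,260),(250,203),(194,135)]: print(dep(c,p,.016).round(3))
E
```

```text
(231, 315) [231.6 314.3]
(205, 161) [203.7 159.9]
(122, 177) [121.8 175.5]
(148, 331) [146.7 331.2]
shelf (array([0.40269836, 0.00530344, 0.19138796]), np.float64(0.0015730144780972122)) [[0.404 0.006 0.014]
 [0.696 0.063 0.014]
 [0.666 0.218 0.014]
 [0.374 0.162 0.014]]
(332, 231) [333.1 230.2]
(298, 260) [296.7 260.5]
(213, 87) [210.1  85.1]
(184, 104) [184. 104.]
(232, 165) [232. 165.]
(261, 147) [261. 147.]
F [[ 0.56  -0.182  0.016]
 [ 0.503 -0.114  0.016]] B [[ 0.793  0.027  0.126]
 [ 0.761  0.07   0.126]
 [ 0.656 -0.012  0.126]
 [ 0.687 -0.059  0.126]] [0.72420943 0.00658208 0.126     ]
brick (array([0.72420943, 0.00658208, 0.66134673]), np.float64(0.011812650412716952))
[ 0.504 -0.117  0.016]
[ 0.612 -0.026  0.016]
[0.744 0.082 0.016]
```

```bash
python3 - <<'E'
import cv2
i=cv2.imread("pics/top0.png")[70:345,110:350];cv2.imwrite("pics/crop0.png",cv2.resize(i,None,fx=2.18,fy=2.18,interpolation=cv2.INTER_CUBIC))
E
```

```text
(no output)
```

View pics/crop0.png

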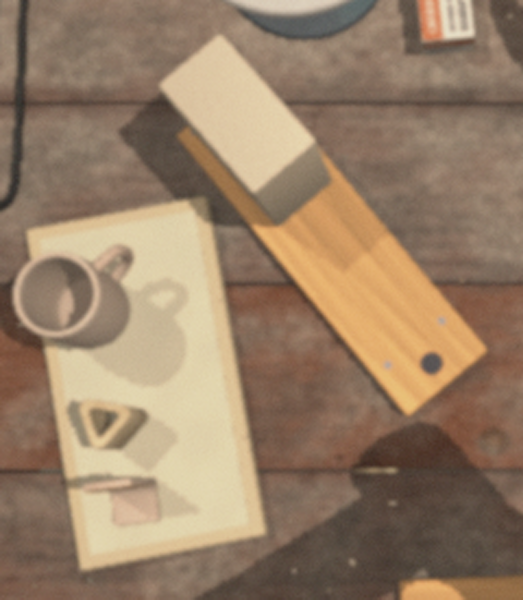

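```bash
python3 - <<'E'
from h import *
c=pickle.load(open("top.pkl","rb"))
for p in[(408,202),(476,203),(475,244),(407,244)]: print("teal",dep(c,p,.11).round(3))
s=np.radians(11);O=np.array([.727,.016])
for a in(40,36,32,28,24,20,16,13,11,10):
    t=np.radians(a);u=np.array([np.cos(t),np.sin(t)]);v=np.array([-u[1],u[0]])
    d=.045+.015*abs(np.sin(t-s))+.0095*np.cos(t-s)+(.014 if a==40 else 0)
    P=O-.23*u-d*v;print(a,(P*1000).round(),"shift",((P-[.282,-.558])*1000).round())
E
python3 -m crank '[[0,40,40,0,0,0,7],[0,80,80,0,0,0,14],[0,110,110,0,0,0,21],[0,140,140,0,0,0,28],[0,160,170,0,0,0,35],[0,190,200,0,0,0,42],[0,220,230,0,0,0,49],[0,250,260,0,0,0,56]]'
```

```text
teal [ 0.596 -0.306  0.11 ]
teal [ 0.594 -0.421  0.11 ]
teal [ 0.525 -0.417  0.11 ]
teal [ 0.525 -0.303  0.11 ]
40 [ 599. -189.] shift [317. 369.]
36 [ 576. -168.] shift [294. 390.]
32 [ 563. -156.] shift [281. 402.]
28 [ 551. -144.] shift [269. 414.]
24 [ 540. -130.] shift [258. 428.]
20 [ 530. -116.] shift [248. 442.]
16 [ 521. -101.] shift [239. 457.]
13 [515. -89.] shift [233. 469.]
11 [512. -81.] shift [230. 477.]
10 [510. -78.] shift [228. 480.]
t: 0.77
tcp_pos: [0.5132, -0.3155, 0.2223]
ee_rot: [180.0, 0.0, -96.8]
force: [0.4, -1.1, -0.2]
finger_gap: 0.0417
gripper_force: 0.0
```

```bash
python3 -m crank '[[0,20,35,0,0,0,6],[0,40,70,0,0,0,12],[0,65,105,0,0,0,18],[0,67,109,0,0,0,18],[0,67,109,0,0,0,18],[0,67,109,-40,0,0,18],[0,67,109,-80,0,0,18],[0,67,109,-110,0,0,18]]'
python3 -m crank '[[0,0,0,0,0,0,0],[0,0,0,0,0,0,0]]'
python3 - <<'E'
from workcell import get_state, imaging
import cv2
s=get_state();print(s["tcp_pos"],s["ee_rot"],s["finger_gap"])
cv2.imwrite("pics/top1.png",imaging.capture("top")["image"][:,:,::-1])
E
```

```text
t: 1.43
tcp_pos: [0.5772, -0.2092, 0.1099]
ee_rot: [179.9, 0.1, -79.4]
force: [-0.5, -0.8, -1.0]
finger_gap: 0.0004
gripper_force: 0.0
t: 1.6
tcp_pos: [0.578, -0.2097, 0.1114]
ee_rot: [179.8, 0.0, -79.3]
force: [0.1, -0.4, 0.8]
finger_gap: 0.0007
gripper_force: 0.0
[ 0.57796835 -0.20968414  0.11144196] [ 1.79762953e+02  2.79593750e-02 -7.92946284e+01] 0.0007110347404096966
```

View pics/top1.png

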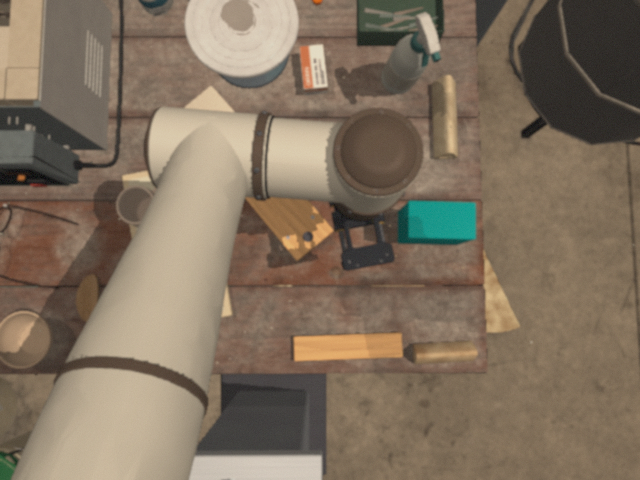

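```bash
python3 - <<'E'
from workcell import imaging
import cv2
cv2.imwrite("pics/side1.png",imaging.capture("side")["image"][:,:,::-1])
E
```

```text
(no output)
```

View pics/side1.png

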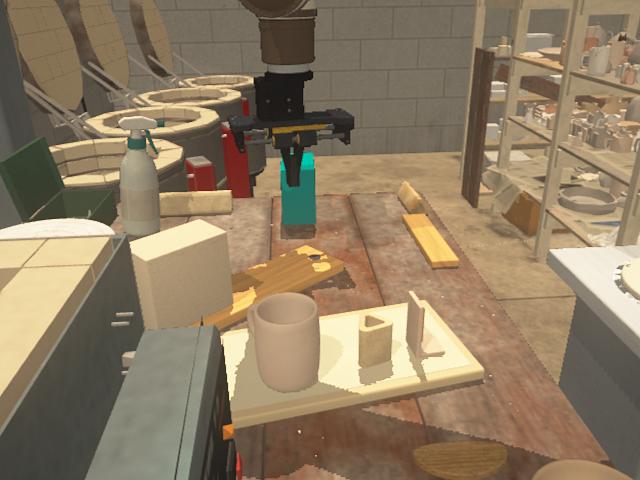

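The arm and gripper body are well clear of the brick and the turquoise block. The fingers at (290,180) are on the outer side of the board, so I'll line up and go down.

```bash
python3 -m crank '[[0,11,8,0,0,0,0],[0,22,17,0,0,0,0],[0,22,17,-30,0,0,0],[0,22,17,-60,0,0,0],[0,22,17,-85,0,0,0],[0,22,17,-98,0,0,0],[0,22,17,-104,0,0,0],[0,22,17,-104,0,0,0]]'
python3 -m crank '[[0,0,0,0,0,0,0],[0,0,0,0,0,0,0]]'
```

```text
t: 2.37
tcp_pos: [0.6022, -0.1907, 0.008]
ee_rot: [180.0, 0.0, -79.1]
force: [0.0, -0.0, -0.3]
finger_gap: 0.0004
gripper_force: 0.0
t: 2.53
tcp_pos: [0.6033, -0.1913, 0.0104]
ee_rot: [-179.8, -0.1, -79.2]
force: [-0.2, 0.2, 0.6]
finger_gap: 0.0002
gripper_force: 0.0
```

```bash
python3 -m crank '[[0,-13,11,-2,0,0,0],[0,-26,23,-2,0,0,0],[0,-32,29,-2,0,0,0],[0,-39,35,-2,0,0,0],[0,-45,41,-2,0,0,0],[0,-51,47,-2,0,0,0],[0,-56,54,-2,0,0,0],[0,-62,61,-2,0,0,0]]'
python3 -m crank '[[0,-5,7,0,0,0,0],[0,-10,14,0,0,0,0],[0,-15,21,0,0,0,0],[0,-19,29,0,0,0,0],[0,-22,35,0,0,0,0],[0,-24,39,0,0,0,0],[0,-24,39,0,0,0,0],[0,-24,39,0,0,0,0]]'
python3 - <<'E'
from workcell import get_state, imaging
import cv2,pickle
s=get_state();print(s["tcp_pos"],s["ee_rot"],s["force"])
for n in("top","side"):cv2.imwrite(f"pics/{n}2.png",imaging.capture(n)["image"][:,:,::-1])
E
```

```text
t: 3.2
tcp_pos: [0.5411, -0.1304, 0.0078]
ee_rot: [-179.8, -0.1, -79.2]
force: [4.0, -4.1, 4.5]
finger_gap: 0.0008
gripper_force: 2.0
t: 3.87
tcp_pos: [0.5139, -0.0908, 0.0058]
ee_rot: [179.8, 0.1, -79.2]
force: [0.2, 0.6, 0.5]
finger_gap: 0.0008
gripper_force: 0.0
[ 0.51393432 -0.09084995  0.00580286] [ 1.79830180e+02  6.03441262e-02 -7.92134040e+01] [0.23111591 0.58787712 0.53349724]
```

View pics/side2.png

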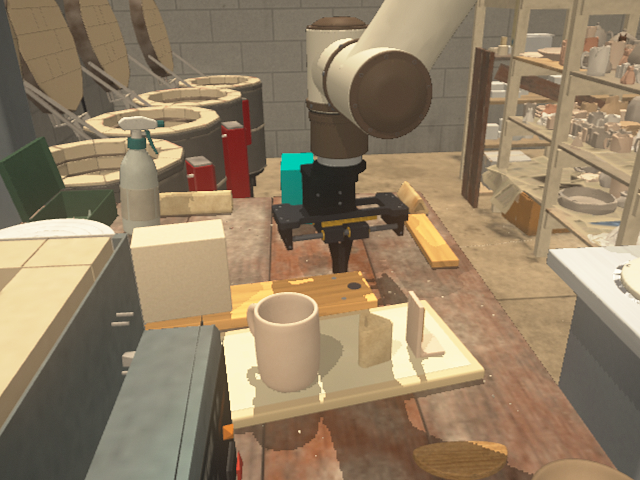

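The side view shows the board nearly parallel to the shelf, with its free end at (375,290) and a small gap left. I'll push about 8 mm more, then back off and look.

```bash
python3 -m crank '[[0,0,3,0,0,0,0],[0,-1,6,0,0,0,0],[0,-1,8,0,0,0,0],[0,-1,8,0,0,0,0],[0,-1,8,0,0,0,0],[0,3,-15,0,0,0,0],[0,8,-40,0,0,0,0],[0,8,-40,40,0,0,0]]'
python3 -m crank '[[0,-20,-30,40,0,0,0],[0,-40,-60,80,0,0,0],[0,-60,-90,120,0,0,0],[0,-80,-125,150,0,0,0],[0,-90,-160,180,0,0,0],[0,-100,-200,180,0,0,0],[0,-110,-240,180,0,0,0],[0,-120,-270,180,0,0,0]]'
python3 - <<'E'
from workcell import get_state, imaging
import cv2,pickle
s=get_state();print(s["t"],s["tcp_pos"])
c=imaging.capture("top");pickle.dump(c,open("top3.pkl","wb"))
i=c["image"][:,:,::-1];cv2.imwrite("pics/top3.png",cv2.resize(i[70:345,110:350],None,fx=2.18,fy=2.18,interpolation=cv2.INTER_CUBIC))
E
```

```text
t: 4.63
tcp_pos: [0.5188, -0.1335, 0.0383]
ee_rot: [179.0, 0.2, -79.5]
force: [-0.4, 0.5, -1.5]
finger_gap: 0.0008
gripper_force: 0.0
t: 5.3
tcp_pos: [0.413, -0.374, 0.2259]
ee_rot: [-179.7, -0.2, -79.1]
force: [1.8, 0.3, 0.3]
finger_gap: 0.0006
gripper_force: 0.0
5.3 [ 0.41298827 -0.37398738  0.22594243]
```

View pics/top3.png

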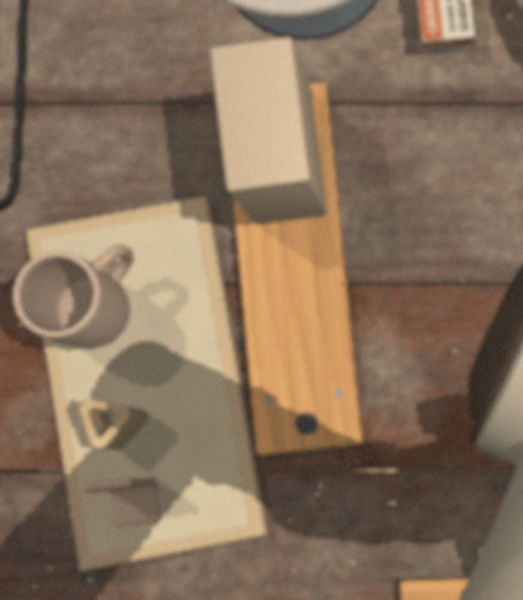

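Free-end corners in the crop are (258,455) and (363,441), the board's right edge ends at (327,83), and the shelf edge runs (207,198) to (266,535). A wedge-shaped gap remains, small at the free end.

```bash
python3 - <<'E'
from h import *
c=pickle.load(open("top3.pkl","rb"));D=lambda x,y,z:dep(c,(x/2.18+109.7,y/2.18+69.7),z)[:2]
S,T=D(266,535,.014),D(207,198,.014)
L,R,R2=D(258,455,.016),D(363,441,.016),D(327,83,.016);L2=D(235,207,.016)
u=(T-S)/np.hypot(*(T-S));v=np.array([-u[1],u[0]])
ang=lambda d:np.degrees(np.arctan2(d[1],d[0]))
F=(L+R)/2;print("S",S,"shelf",ang(u),"edges",ang(L2-L),ang(R2-R),ang(R-L)+90,"w",np.hypot(*(R-L)))
e=np.array([np.cos(np.radians(ang(R2-R))),np.sin(np.radians(ang(R2-R)))])
O=F+.255*e
print("F",F,"y",(F-S)@v,"left edge y",(L-S)@v,(L2-S)@v,"O",O,"y",(O-S)@v)
E
```

```text
S [0.40253858 0.00599443] shelf 10.776052603960684 edges 6.134378507541598 6.061355207958432 7.438139174974111 w 0.09015623076174287
F [ 0.47610081 -0.03131546] y -0.050405936609469904 left edge y -0.005404295930615579 -0.022950528315930384 O [ 0.72967521 -0.00438915] y -0.07136544774414809
```

```bash
python3 - <<'E'
from h import *
c=pickle.load(open("top3.pkl","rb"));D=lambda p:dep(c,(p[0]/2.18+109.7,p[1]/2.18+69.7),.126)
k=[(.0575,-.032),(.0575,.032),(-.0575,.032),(-.0575,-.032)]
for P in([(221,36),(160,88),(256,192),(316,143)],[(291,38),(212,47),(229,191),(311,178)]):
    print(fit(k,[D(p) for p in P]))
E
```

```text
(array([0.72916702, 0.01123112, 0.72710197]), np.float64(0.0034651945745236556))
(array([ 0.73027036, -0.00607807,  0.13994834]), np.float64(0.0017680318829805808))
```

```bash
python3 -c "
from workcell import job_done
print(job_done())"
```

```text
the job is handed in; nothing more can be done
None
```

The job is handed in: the board lies along the shelf edge, with about a 5 mm gap at the free end, roughly 25 mm by the brick, and 4–5° off parallel. The pivot end moved about 17–20 mm (limit 30 mm), the brick stayed upright and untouched on the board, and the shelf did not measurably move; I got no verdict back from the judging.

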